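Swing a bent pipe until both ends lie in the notches of its checking rest

TASK

The bent steel pipe is only half laid in its checking rest: its ball end sits in the cup notch, but its straight end is still up on the top edge of the notched bar. Without forcing it and without taking the ball out of the cup, swing the pipe along the bar until the straight end drops to the bottom of the bar's notch as well, with the bend hanging down, and leave it lying there. Do not disturb the coupler and the green moulding that lie beside the rest.

Things in the scene. Friction and masses are not known exactly. Their poses are not given: they have to be found in the camera images.
- rest: Checking rest fixed to the bench: grey base plate 225 x 170 x 12 mm with an aluminium cup post and, farther out, two posts that hold the upright notched bar. Origin on the bench straight below the cup's centre; x axis from the cup to the bar, y axis along the bar, z up. The bar's position along y is not reported.
- cup (a point): Centre of the cup notch, where the ball's centre lies when seated, 84 mm above the bench. The cup is open upward; towards the bar a 25 mm gap between two lips lets the pipe swing about 22 degrees either way but holds the ball.
- bar_middle (a point): Point on the bar's top edge on the rest's middle line: rest x 160, y 0, 91 mm above the bench. Bar: steel strip 10 mm thick, 244 mm long, with one notch 20 mm wide (27 at the bevelled mouth), 13 mm deep. It was clamped by hand: the notch lies 24 to 40 mm from this point, towards +y or -y, side and distance unreported; see it or feel for it.
- end_stop (a point): Top of the +y end stop, 111 mm above the bench; its twin stands at -y. They are the outer cheeks of the bar posts (rest x 166 to 173 mm, inner faces at y +-62 mm), rise 20 mm above the bar and stop the pipe at each end of its swing. Fingers farther out than x = 173 mm pass clear of them.
- pipe: Loose bent steel pipe, about 0.25 kg, 12 mm diameter, with a steel ball of 32 mm diameter at one end. Origin at the ball's centre; x axis along the straight ends, z up when the bend hangs down. From x = 55 to 135 mm a U bend dips 42 mm; from 135 to 225 mm it is straight. It starts on the bar's top edge near the middle line, sloping up 5 degrees; seated it is level.
- pipe_end (a point): Centre of the pipe's straight end, 225 mm from the ball's centre, some 60 mm beyond the bar, where the pipe can be touched from either side. About 103 mm above the bench while the pipe lies on the bar's top edge, 84 mm when it is at the bottom of the notch.
- coupler: Bystander: brass-coloured air coupler 23 x 62 x 24 mm, loose on the bench beside the rest. Origin under its centre.
- hook_moulding: Bystander: pale green bent moulding 59 x 102 x 35 mm, loose on the bench on the other side of the rest. Origin under its centre.

How it is judged:
At the end, for the whole second after the job is handed in: The pipe lies still in both notches: ball centre within 6 mm of the cup's centre, centre of the straight end 78 to 89 mm above the bench (84 is the notch's bottom) and within 75 mm of the rest's middle line, the bend hanging down within 17 degrees (z of pipe_end in the frame of rest between 0.078 and 0.089 m and distance between pipe and cup below 0.006 m and angle between pipe's own z axis and vertical below 0.3 rad and y of pipe_end in the frame of rest between -0.075 and 0.075 m and linear speed of pipe below 0.02 m/s and angular speed of pipe below 0.2 rad/s); the robot touches nothing.
It fails at once if the ball leaves the cup (more than 10 mm from its seat) (distance between pipe and cup above 0.01 m).
It fails at once if the pipe is forced: fingers press on it with more than 40 N (contact force between the fingers and pipe above 40 N).
It fails at once if the coupler is disturbed (moved more than 20 mm) (distance of coupler from where it was at the start of the episode above 0.02 m).
It fails at once if the green moulding is disturbed (moved more than 20 mm) (distance of hook_moulding from where it was at the start of the episode above 0.02 m).
It also fails if it takes over 54 s, if anything falls off the work surface, if the arm or the gripper's body presses on something with over 40 N, if the wrist force passes 120 N, or if a joint passes its speed limit or range.

ROBOT

A 7-joint arm with a two-finger parallel gripper is mounted at the origin on the work surface; the furniture and walls round the work are solid. World frame = base frame: x ahead of the robot, y to its left, z up, the work surface at z = 0. Lengths are in m, angles in rad, forces in N, time in s.
With the tool pointing down it reaches from about 0.425 to 0.925 m from the base axis. Payload 6.8 kg.
Tool frame: the origin (TCP) lies at the very end of the fingers, on their centre line; the grasp point (between the pads) lies 19 mm behind it; y points along the fingers, z is the direction in which the jaws open and shut, and the axes are right-handed (so a half turn about y gives the same grasp; the last joint's range is limited). The gripper opens to 85 mm and grips with 20 to 120 N. Pads are 22 mm wide; open, the fingers measure 114 mm over their backs; the gripper's body (76 mm by 85 mm) begins 54 mm behind the grasp point. The pads swing forward as they close: fully open they stand 13 mm farther back than shut.
Start: joints at [-1.231, 0.477, 0.022, 1.555, -0.011, 1.109, -0.083], TCP at [0.292, 0.608, 0.231] pointing down, gripper open.
Joint ranges: [-2.96, 2.96], [-0.34, 2.1], [-1.41, 1.46], [0.24, 2.44], [-1.37, 4.51], [0.17, 1.92], [-2.96, 2.96]. Speed limits (rad/s): [2.39, 2.39, 3.14, 3.14, 3.14, 3.14, 3.14].

INTERFACE

Orientations are given as a rotation vector (axis times angle).
In Python, from bench import r gives the robot as it stands.
- The arm moves only by the tool drive_tool, never from a script. Its argument "series" is a list of rows, each a list of 7 numbers: the shift along the tool's x, y, z in mm, then the turn, a rotation vector about the tool's x, y, z in degrees, then the finger opening in mm, from 0 to 85.4. In form: [[tx, ty, tz, wx, wy, wz, grip], ...]. A call has 1 to 5 rows; each row is the pose to reach, as a shift and turn from the pose measured when the call began, along the tool's axes at that moment; what a row does not reach only later rows make up. A row lasts 1/10 s, in which the tool goes at most 50 mm and 8.59 degrees, less where a joint would pass 70% of its speed; a pose out of reach is approached as far as the arm can. A call with a gripper value outside its range is refused whole. The fingers move at their own pace and stop on an object; "squeeze" is the grip in N (left out, the last holds). Time passes only in rows, so rows that repeat a pose let the fingers close. It gives the time, the measured TCP pose, the force and the opening at its end, in the units of the state.
- r.get_obs(): the state, without advancing time (a new reading comes with each control period).
- r.grab_frame(name): name is "scene" or "top" or "wrist"; returns a dict with "frame" (480x640x3 uint8, blue, green, red), "intrinsics" (3x3 intrinsics, pixels), "rvec" (rotation vector, rad) and "tvec" (3), from world to camera coordinates, as OpenCV has them. Camera axes: x right, y down, z forward; pixel columns grow to the right and rows downward; lengths in m; the calibration is good to about 2 mm. A picture is of the moment at which its call begins. There is no depth.
- r.hand_in(): hands the job in, once; it reports no verdict.
The state is a dict: "clock": time; "joints": joint angles; "qvel": joint speeds; "tau": joint torques, N m; "tcp_pos": TCP position; "orientation": TCP orientation; "contact_force": force on the tool from outside, world axes, zero at the start; "moment": the same for the moment, N m; "grip_width": finger opening in m.
Only numpy, scipy, OpenCV 4.12 (cv2) and the standard library are available. Lean on these libraries where they do the work, as an engineer would, in place of code of your own. Each camera call takes 0.05 s, during which the arm holds its last target.

## Working session

There is one attempt and no reset: what is moved stays moved. The work goes in short steps, Python scripts to look and compute and a tool call to move; the robot and the scene stay as the last step left them, time stands still between calls to the robot, and variables do not carry over. Pictures are saved under pics/ and viewed, and the job is handed in when it is done.

Besides the shell and the picture viewer there is one more tool, called as name([rows], argument=value, ...), one row to a line, values as JSON. drive_tool: Moves the arm, as the interface text tells. Its arguments: {"type":"object","properties":{"series":{"type":"array","items":{"type":"array","items":{"type":"number"}}},"squeeze":{"type":"number"}},"required":["series"]}

```bash
ls; mkdir -p pics; cat > h.py <<'E'
import numpy as np, cv2
from bench import r
def cap(n,f):
    d=r.grab_frame(n); cv2.imwrite(f'pics/{f}.png',d['frame'])
    np.savez(f'pics/{f}.npz',K=d['intrinsics'],rv=d['rvec'],tv=d['tvec'],f=d['frame']); return d
def ray(f,u,v,z):
    d=np.load(f'pics/{f}.npz'); R=cv2.Rodrigues(d['rv'].reshape(3))[0]; t=d['tv'].reshape(3)
    c=-R.T@t; q=R.T@np.linalg.inv(d['K'])@np.array([u,v,1.]); return c+q*(z-c[2])/q[2]
def proj(f,p):
    d=np.load(f'pics/{f}.npz'); return cv2.projectPoints(np.array(p,float).reshape(-1,3),d['rv'].reshape(3),d['tv'].reshape(3),d['K'],None)[0].reshape(-1,2)
E
python3 - <<'E'
from h import *
cap('scene','s0');cap('top','t0');cap('wrist','w0')
print(r.get_obs())
E
```

```text
pics
{'clock': 0.15, 'joints': array([-1.23108918,  0.47762652,  0.02236217,  1.55620452, -0.01150012,
        1.10928941, -0.08312992]), 'qvel': array([ 1.41609018e-03, -3.01995339e-03, -4.22805897e-05, -3.03925328e-03,
        8.42904694e-04, -1.68330071e-04, -3.55058668e-05]), 'tau': array([ 3.93299546e-03, -5.96923935e+01,  1.61093786e+00, -2.81490844e+01,
        1.27101067e-02,  6.45294611e-03, -2.82870388e-06]), 'tcp_pos': array([0.29208811, 0.60803501, 0.2305468 ]), 'orientation': array([-1.54350494,  0.35142542, -0.35109728]), 'contact_force': array([ 0.31203471, -0.4837628 ,  0.42666236]), 'moment': array([-0.01768149,  0.0042509 , -0.04757041]), 'grip_width': 0.0851754673385528}
```

View pics/s0.png

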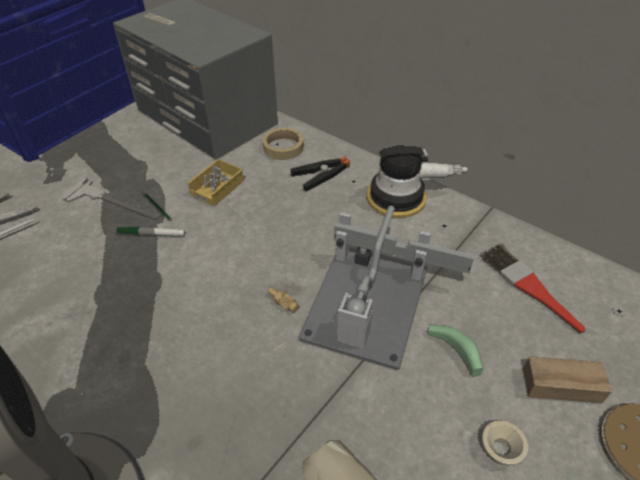

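View pics/t0.png

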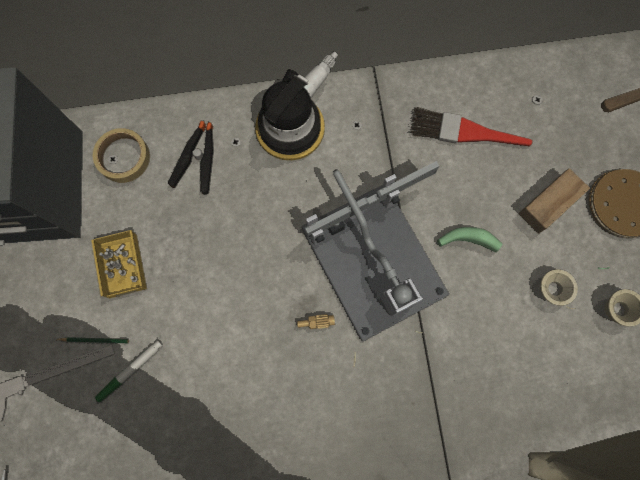

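View pics/w0.png

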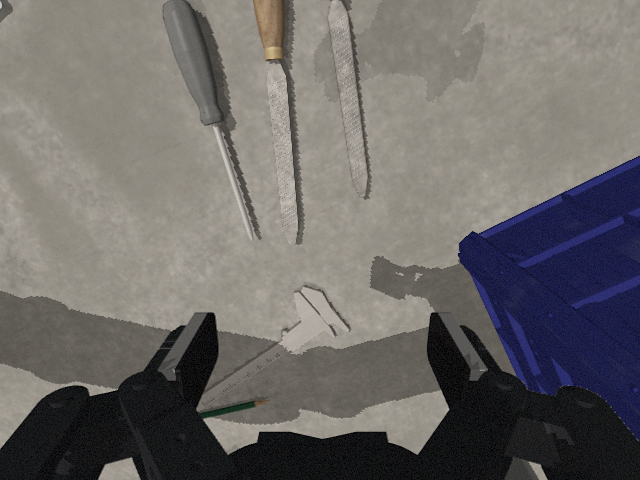

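```bash
python3 - <<'E'
from h import *
a=cv2.imread('pics/s0.png')[190:380,290:490]; cv2.imwrite('pics/s0c.png',cv2.resize(a,None,fx=3.15,fy=3.15,interpolation=cv2.INTER_CUBIC)) 
a=cv2.imread('pics/t0.png')[150:350,290:460]; cv2.imwrite('pics/t0c.png',cv2.resize(a,None,fx=3,fy=3,interpolation=cv2.INTER_CUBIC)) 
E
```

```text
(no output)
```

View pics/s0c.png

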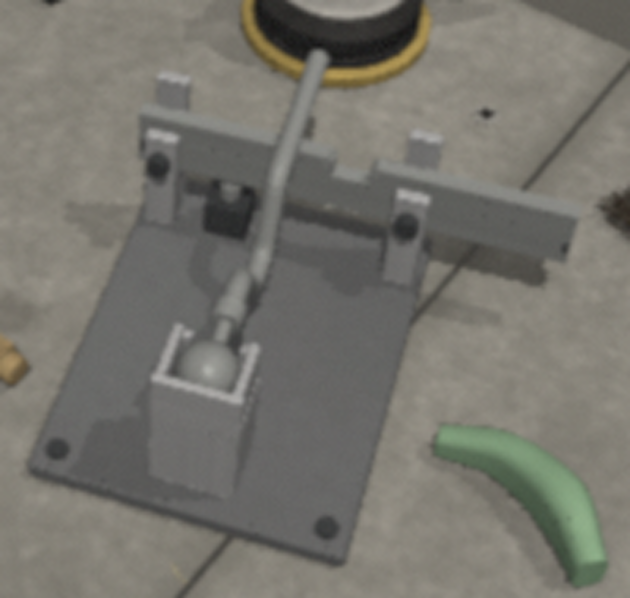

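View pics/t0c.png

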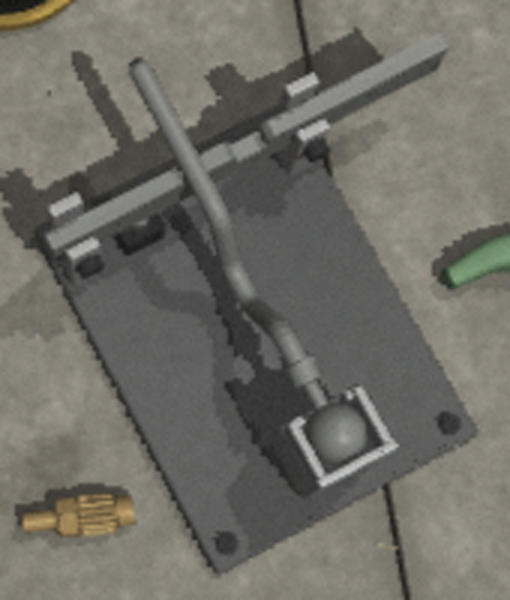

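```bash
cat >> h.py <<'E'
def T(u,v,z,f='t0',ox=290,oy=150,s=3): return ray(f,ox+(u+.5)/s-.5,oy+(v+.5)/s-.5,z)
def S(u,v,z): return ray('s0',290+(u+.5)/3.15-.5,190+(v+.5)/3.15-.5,z)
E
python3 - <<'E'
from h import *
np.set_printoptions(precision=4,suppress=True)
for n,t,s,z in [('ball',(341,432),(208,363),.086),('ckL',(67,207),(173,80),.111),('ckR',(302,86),(425,138),.111),('notch',(247,147),(353,172),.080),('end',(139,66),(317,57),.103),('barL',(52,240),None,.091),('barR',(440,44),None,.091),('coupler',(80,515),None,.012),('greenTip',(455,275),(440,440),.02)]:
    print(n,T(*t,z), S(*s,z) if s else '')
for f in ('t0','s0'):
    d=np.load(f'pics/{f}.npz');R=cv2.Rodrigues(d['rv'].reshape(3))[0];print(f,-R.T@d['tv'].reshape(3))
R=cv2.Rodrigues(np.array([-1.54350494,  0.35142542, -0.35109728]))[0];print(R)
E
```

```text
ball [ 0.4701 -0.1408  0.086 ] [ 0.4768 -0.1389  0.086 ]
ckL [ 0.6049 -0.0161  0.111 ] [ 0.6075 -0.0193  0.111 ]
ckR [ 0.6523 -0.1491  0.111 ] [ 0.6547 -0.1522  0.111 ]
notch [ 0.6321 -0.1186  0.08  ] [ 0.6367 -0.1222  0.08  ]
end [ 0.6789 -0.0657  0.103 ] [ 0.6809 -0.0673  0.103 ]
barL [ 0.5933 -0.0058  0.091 ] 
barR [ 0.6713 -0.2313  0.091 ] 
coupler [0.4533 0.0006 0.012 ] 
greenTip [ 0.5563 -0.2316  0.02  ] [ 0.5538 -0.2354  0.02  ]
t0 [ 0.3784 -0.0035  0.9682]
s0 [ 0.0527 -0.4079  0.7428]
[[ 0.9014 -0.0005  0.433 ]
 [-0.433  -0.0013  0.9014]
 [ 0.0001 -1.     -0.0014]]
```

```bash
python3 - <<'E'
from h import *
np.set_printoptions(precision=3,suppress=True)
print('cabinet corner low', ray('t0',80,238,0), 'scene', ray('s0',210,152,0), ray('s0',277,112,0),ray('t0',82,140,0))
print('cab top', ray('t0',15,70,.15))
print('sander', ray('t0',290,155,0), ray('s0',397,213,0), ray('s0',368,195,0), ray('s0',427,195,0))
print('sander top t0 (290,103) z .1/.15', ray('t0',290,103,.1),ray('t0',290,103,.15), 's0 (400,155)',ray('s0',400,155,.1),ray('s0',400,155,.15))
d=np.load('pics/w0.npz');R=cv2.Rodrigues(d['rv'].reshape(3))[0];c=-R.T@d['tv'].reshape(3)
Rt=cv2.Rodrigues(np.array([-1.54350494,  0.35142542, -0.35109728]))[0]
print('wristcam in tool',Rt.T@(c-np.array([.292,.608,.2305])))
E
```

```text
cabinet corner low [0.66  0.392 0.   ] scene [0.683 0.426 0.   ] [0.909 0.417 0.   ] [0.844 0.379 0.   ]
cab top [0.908 0.42  0.15 ]
sander [0.759 0.005 0.   ] [ 0.777 -0.032  0.   ] [0.786 0.047 0.   ] [ 0.865 -0.052  0.   ]
sander top t0 (290,103) z .1/.15 [ 0.811 -0.008  0.1  ] [ 0.786 -0.008  0.15 ] s0 (400,155) [0.828 0.006 0.1  ] [ 0.768 -0.027  0.15 ]
wristcam in tool [-0.082 -0.142  0.001]
```

drive_tool([
  [36,0,-26,0,-8,0,50],
  [72,0,-52,0,-16,0,50],
  [109,0,-78,0,-24,0,50],
  [145,0,-104,0,-32,0,50],
  [182,0,-130,0,-40,0,50],
])

```text
clock: 0.65
tcp_pos: [0.4003, 0.4103, 0.2306]
orientation: [-1.563, -0.201, 0.202]
contact_force: [0.9, 0.9, 0.4]
grip_width: 0.0501
```

```bash
cat >> h.py <<'E'
CUP=np.array([.473,-.140,0]); PH=np.radians(19.6)
RR=np.array([[np.cos(PH),-np.sin(PH),0],[np.sin(PH),np.cos(PH),0],[0,0,1]])
def goto(p):
    """rest-frame target (m) -> tool-frame shift mm, turn deg"""
    o=r.get_obs(); Rt=cv2.Rodrigues(o['orientation'])[0]
    w=CUP+RR@np.array(p)
    Rg=np.column_stack([RR[:,0],[0,0,-1],RR[:,1]])
    rest=RR.T@(o['tcp_pos']-CUP)
    print('rest',np.round(rest*1000,1),'shift',np.round(Rt.T@(w-o['tcp_pos'])*1000,1),'turn',np.round(np.degrees(cv2.Rodrigues(Rt.T@Rg)[0].ravel()),1),'F',np.round(RR.T@o['contact_force'],1),'w',o['grip_width'],'t',o['clock'])
E
python3 -c "
from h import *
goto((.205,0,.2))"
```

```text
rest [116.1 542.8 230.6] shift [ 135.1   31.1 -533.1] turn [ 0.1 -4.9 -0.1] F [1.2 0.5 0.4] w 0.05009754510257676 t 0.65
```

drive_tool([
  [12,0,-48,0,-5,0,50],
  [24,0,-96,0,-5,0,50],
  [36,0,-144,0,-5,0,50],
  [48,0,-192,0,-5,0,50],
  [60,0,-240,0,-5,0,50],
])

```text
clock: 1.15
tcp_pos: [0.5197, 0.1913, 0.2308]
orientation: [-1.555, -0.269, 0.27]
contact_force: [1.0, 0.4, 0.4]
grip_width: 0.0499
```

```bash
python3 -c "
from h import *
goto((.205,0,.2))"
```

```text
rest [155.2 296.4 230.8] shift [  49.4   31.2 -296.5] turn [ 0.1  0.1 -0.1] F [1.1 0.1 0.4] w 0.0498869984354101 t 1.15
```

drive_tool([
  [8,0,-48,0,0,0,50],
  [16,0,-96,0,0,0,50],
  [24,5,-144,0,0,0,50],
  [32,10,-192,0,0,0,50],
  [40,15,-240,0,0,0,50],
])

```text
clock: 1.65
tcp_pos: [0.6388, -0.023, 0.2158]
orientation: [-1.555, -0.269, 0.271]
contact_force: [1.2, 1.0, -0.1]
grip_width: 0.0499
```

drive_tool([
  [5,4,-25,0,0,0,50],
  [9,8,-50,0,0,0,50],
  [9,16,-56,0,0,0,50],
  [9,16,-56,0,0,0,50],
])

```text
clock: 2.05
tcp_pos: [0.665, -0.0734, 0.198]
orientation: [-1.555, -0.265, 0.272]
contact_force: [-0.8, 0.5, -0.4]
grip_width: 0.05
```

```bash
python3 -c "
from h import *
goto((.205,0,.2));cap('wrist','w1');cap('scene','s1');cap('top','t1')"
```

```text
rest [203.2  -1.7 198. ] shift [ 1.8 -2.   1.7] turn [ 0.   0.  -0.2] F [-0.6  0.8 -0.4] w 0.04998041591433143 t 2.05
```

View pics/w1.png

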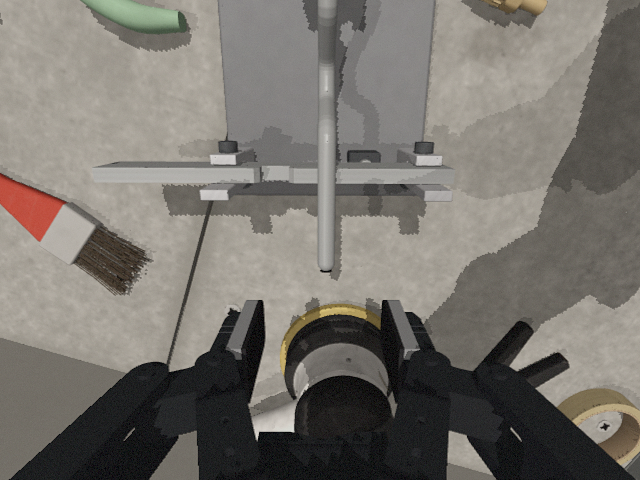

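View pics/s1.png

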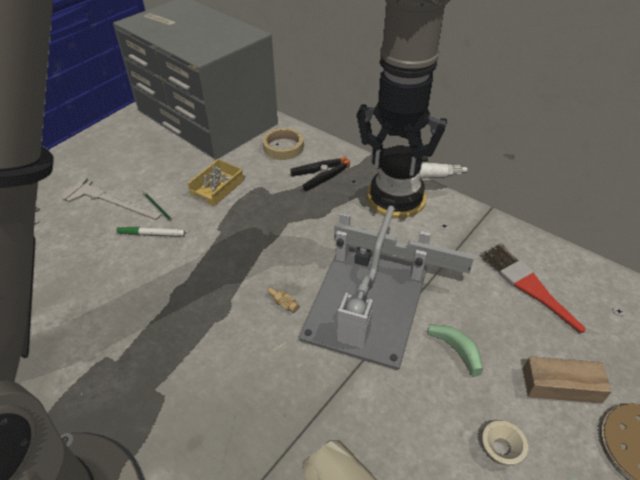

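```bash
python3 -c "
from h import *
for n,p in [('end',(326,266,.103)),('notch',(275,174,.085)),('L',(424,160,.111)),('R',(228,160,.111)),('cL',(432,195,.111)),('cR',(215,195,.111))]:
  w=ray('w1',*p); print(n,w.round(4),(RR.T@(w-CUP)*1000).round(1))
print(proj('w1',[CUP+RR@np.array([.205,0,.075])]))"
```

```text
end [ 0.6803 -0.0644  0.103 ] [220.6   1.7 103. ]
notch [ 0.6346 -0.1179  0.085 ] [159.7 -33.4  85. ]
L [ 0.5913 -0.0329  0.111 ] [147.4  61.2 111. ]
R [ 0.6314 -0.1456  0.111 ] [147.4 -58.5 111. ]
cL [ 0.6094 -0.0191  0.111 ] [169.   68.2 111. ]
cR [ 0.6552 -0.1477  0.111 ] [169.  -68.4 111. ]
[[323.45562009 232.53436912]]
```

drive_tool([
  [1,35,2,0,0,0,50],
  [2,65,2,0,0,0,50],
  [2,95,2,0,0,0,50],
  [2,114,2,0,0,0,50],
  [2,122,2,0,0,0,50],
])

```text
clock: 2.7
tcp_pos: [0.6653, -0.0658, 0.076]
orientation: [-1.552, -0.27, 0.277]
contact_force: [0.2, 0.2, 0.2]
grip_width: 0.0503
```

```bash
python3 -c "
from h import *
goto((.205,0,.075));cap('wrist','w2')"
```

```text
rest [206.    5.3  76. ] shift [-1.1  1.  -5.3] turn [-0.1  0.4 -0.2] F [0.2 0.2 0.2] w 0.05025524112838635 t 2.7
```

View pics/w2.png

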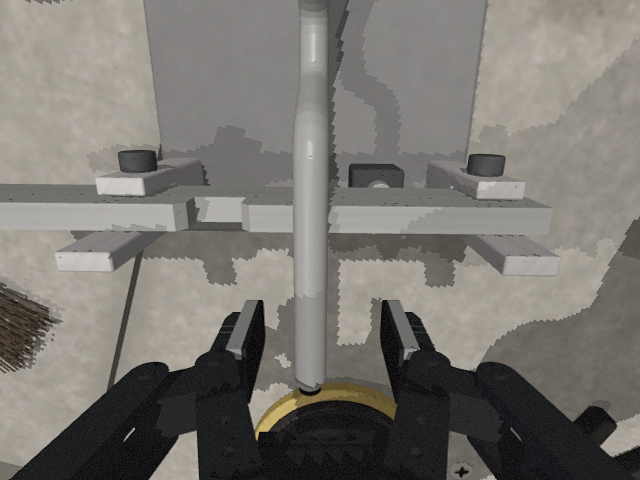

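drive_tool([
  [0,0,-3,0,0,0,34],
  [0,0,-6,0,0,0,34],
  [0,0,-9,0,0,0,34],
  [0,0,-12,0,0,0,34],
  [0,0,-15,0,0,0,34],
])

```text
clock: 3.25
tcp_pos: [0.6709, -0.0808, 0.0764]
orientation: [-1.553, -0.27, 0.275]
contact_force: [-0.8, 0.9, 0.7]
grip_width: 0.0339
```

drive_tool([
  [0,0,-3,0,0,0,34],
  [0,0,-6,0,0,0,34],
  [0,0,-9,0,0,0,34],
  [0,0,-12,0,0,0,34],
  [0,0,-15,0,0,0,34],
])

```text
clock: 3.75
tcp_pos: [0.676, -0.095, 0.0764]
orientation: [-1.552, -0.27, 0.276]
contact_force: [-0.8, 0.9, 0.5]
grip_width: 0.0342
```

```bash
python3 -c "
from h import *
goto((.205,0,.075));cap('wrist','w3')"
```

```text
rest [206.3 -25.7  76.4] shift [-1.2  1.4 25.7] turn [-0.1  0.3 -0.2] F [-0.4  1.1  0.5] w 0.034164356283305136 t 3.75
```

View pics/w3.png

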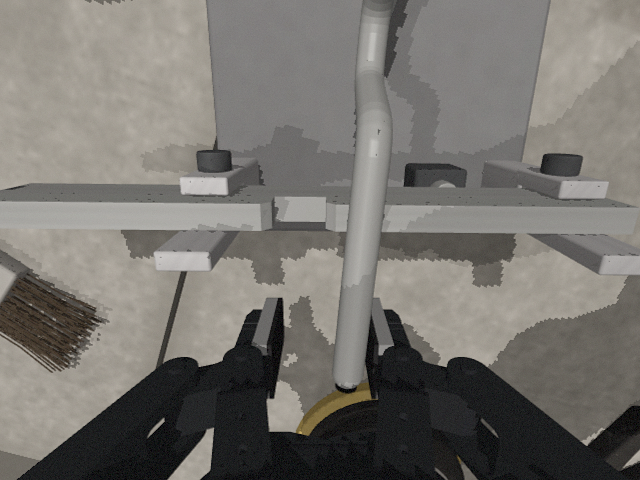

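drive_tool([
  [0,0,-3,0,0,0,34],
  [0,0,-6,0,0,0,34],
  [0,0,-9,0,0,0,34],
  [0,0,-12,0,0,0,34],
  [0,0,-14,0,0,0,34],
])

```text
clock: 4.3
tcp_pos: [0.6811, -0.1096, 0.0764]
orientation: [-1.554, -0.27, 0.275]
contact_force: [-0.2, 0.1, 0.5]
grip_width: 0.0341
```

```bash
python3 -c "
from h import *
goto((.205,0,.075));cap('wrist','w4')"
```

```text
rest [206.2 -41.2  76.4] shift [-1.   1.4 41.2] turn [-0.   0.3 -0.2] F [-0.2  0.1  0.5] w 0.034076342105722295 t 4.3
```

View pics/w4.png

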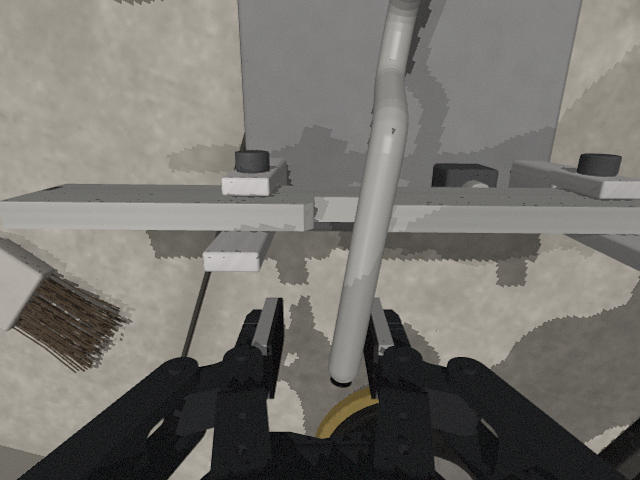

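Pipe is at the notch's near edge. Continue slowly.

drive_tool([
  [0,0,-2,0,0,0,34],
  [0,0,-4,0,0,0,34],
  [0,0,-6,0,0,0,34],
  [0,0,-8,0,0,0,34],
  [0,0,-9,0,0,0,34],
])

```text
clock: 4.85
tcp_pos: [0.6843, -0.1187, 0.0765]
orientation: [-1.554, -0.269, 0.274]
contact_force: [0.6, -0.2, 0.8]
grip_width: 0.034
```

```bash
python3 -c "
from h import *
goto((.205,0,.075));cap('wrist','w5')"
```

```text
rest [206.2 -50.9  76.5] shift [-1.   1.5 50.9] turn [-0.   0.2 -0.2] F [ 0.5 -0.4  0.8] w 0.03395084385455083 t 4.85
```

View pics/w5.png

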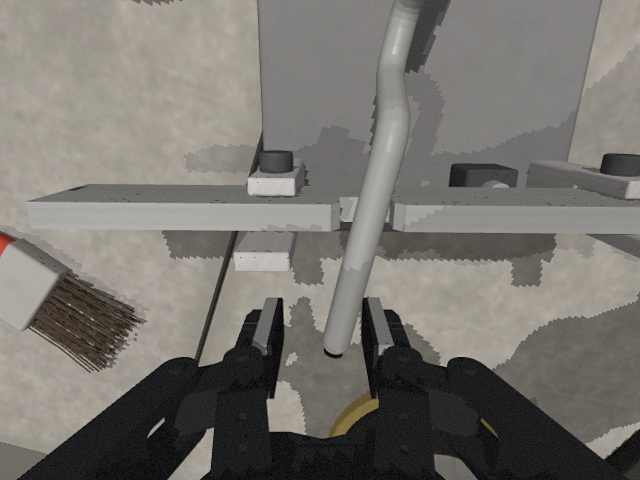

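drive_tool([
  [0,0,3,0,0,0,45],
  [0,0,6,0,0,0,45],
  [0,0,6,0,0,0,50],
])

```text
clock: 5.2
tcp_pos: [0.6822, -0.1121, 0.0764]
orientation: [-1.553, -0.27, 0.275]
contact_force: [-0.6, 0.1, -0.1]
grip_width: 0.0499
```

```bash
python3 -c "
from h import *
goto((.205,0,.075));cap('wrist','w6');cap('scene','s6');cap('top','t6')
for n in ('s6','t6'):
  a=cv2.imread(f'pics/{n}.png'); a=a[180:330,310:460] if n=='s6' else a[150:320,290:460]
  cv2.imwrite(f'pics/{n}c.png',cv2.resize(a,(600,600),interpolation=cv2.INTER_CUBIC))
"
```

```text
rest [206.4 -43.9  76.4] shift [-1.2  1.4 43.9] turn [-0.   0.3 -0.2] F [-0.5  0.3 -0.1] w 0.049866976433677115 t 5.2
```

View pics/w6.png

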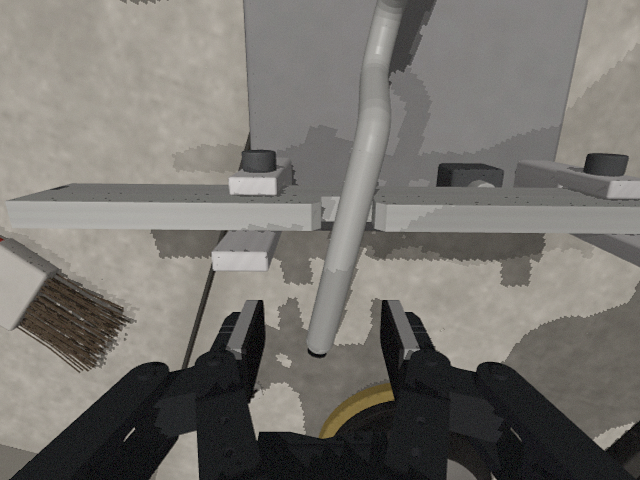

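View pics/s6c.png

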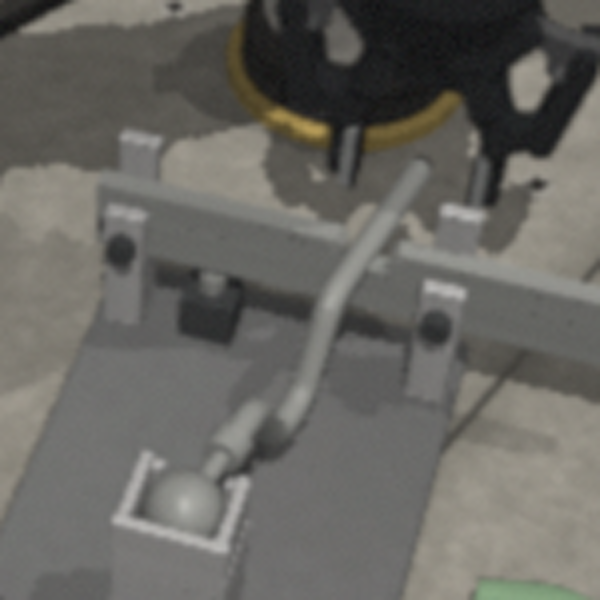

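View pics/t6c.png

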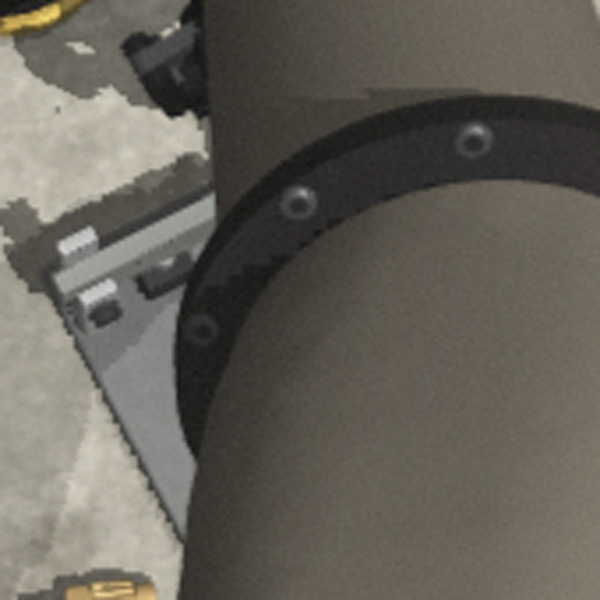

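```bash
python3 -c "
from h import *
for z in (.078,.081,.084,.087,.09,.1):
  print(z,*[(RR.T@(ray(f,u,v,z)-CUP)*1000).round(1) for f,u,v in (('s6',415.6,219.6),('w6',318,350))])
"
```

```text
0.078 [231.3 -48.1  78. ] [224.3 -45.   78. ]
0.081 [228.1 -48.4  81. ] [222.2 -44.9  81. ]
0.084 [224.9 -48.7  84. ] [220.1 -44.9  84. ]
0.087 [221.6 -49.   87. ] [217.9 -44.9  87. ]
0.09 [218.4 -49.3  90. ] [215.8 -44.9  90. ]
0.1 [207.6 -50.2 100. ] [208.8 -44.8 100. ]
```

drive_tool([
  [0,-15,1,0,0,0,50],
  [0,-40,1,0,0,0,50],
  [0,-70,1,0,0,0,50],
  [0,-100,1,0,0,0,50],
  [0,-130,1,0,0,0,50],
])

```text
clock: 5.85
tcp_pos: [0.6824, -0.1121, 0.2091]
orientation: [-1.555, -0.27, 0.273]
contact_force: [0.2, 0.8, -0.9]
grip_width: 0.0503
```

drive_tool([
  [0,0,40,0,0,0,50],
  [0,0,85,0,0,0,50],
  [0,0,130,0,0,0,50],
  [0,0,175,0,0,0,50],
  [0,0,220,0,0,0,50],
])

```text
clock: 6.35
tcp_pos: [0.6072, 0.0963, 0.2105]
orientation: [-1.554, -0.271, 0.272]
contact_force: [0.6, 1.1, -0.2]
grip_width: 0.0497
```

drive_tool([
  [0,0,40,0,0,0,50],
  [0,0,60,0,0,0,50],
  [0,0,60,0,0,0,50],
])

```text
clock: 6.65
tcp_pos: [0.5857, 0.1574, 0.2118]
orientation: [-1.551, -0.277, 0.276]
contact_force: [0.6, 0.8, 0.1]
grip_width: 0.05
```

```bash
python3 -c "
from h import *
cap('scene','s7');cap('top','t7')
for n in ('s7','t7'):
  a=cv2.imread(f'pics/{n}.png'); a=a[180:330,310:460] if n=='s7' else a[150:300,290:440]
  cv2.imwrite(f'pics/{n}c.png',cv2.resize(a,(600,600),interpolation=cv2.INTER_CUBIC))
"
```

```text
(no output)
```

View pics/s7c.png

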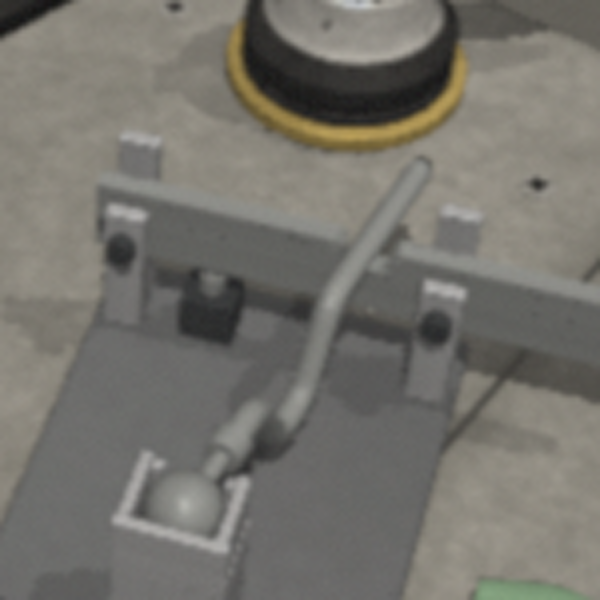

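View pics/t7c.png

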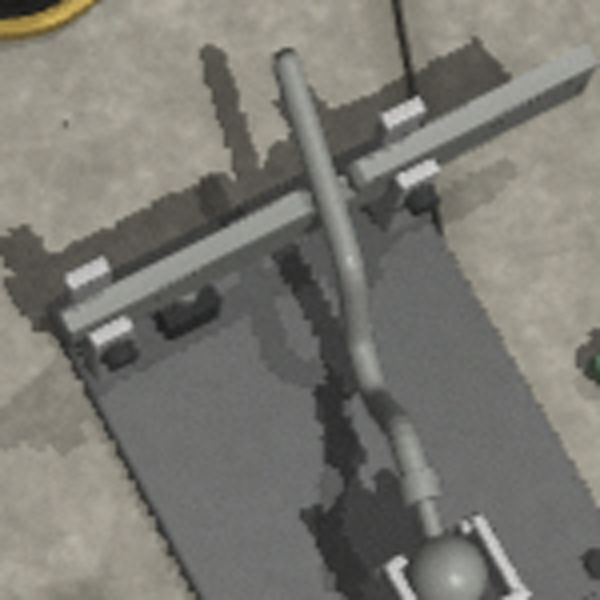

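```bash
python3 - <<'E'
from h import *
e=[]
for z in (.078,.081,.084,.087,.09,.1):
  print(z,*[(RR.T@(ray(f,u,v,z)-CUP)*1000).round(1) for f,u,v in (('s7',310+424/4,180+160/4),('t7',290+286/4,150+56/4))])
psi=-np.arcsin(46/225)
for n,ox,oy in (('s7',310,180),('t7',290,150)):
  im=cv2.imread(f'pics/{n}c.png')
  for roll,col in ((0,(0,255,0)),(17,(0,0,255)),(-17,(255,0,0))):
    a=np.radians(roll)
    P=[]
    for x,d in ((0,0),(55,0),(75,42),(95,42),(115,42),(135,0),(225,0)):
      q=np.array([x,d*np.sin(a),-d*np.cos(a)])
      q=np.array([q[0]*np.cos(psi)-q[1]*np.sin(psi),q[0]*np.sin(psi)+q[1]*np.cos(psi),q[2]+84])/1000
      P.append(CUP+RR@q)
    p=(proj(n,P)-[ox,oy]+.5)*4
    cv2.polylines(im,[p.astype(np.int32)],False,col,1)
  cv2.imwrite(f'pics/{n}o.png',im)
E
```

```text
0.078 [230.5 -49.   78. ] [218.4 -47.5  78. ]
0.081 [227.3 -49.3  81. ] [217.5 -46.8  81. ]
0.084 [224.1 -49.6  84. ] [216.6 -46.1  84. ]
0.087 [220.8 -49.9  87. ] [215.7 -45.4  87. ]
0.09 [217.6 -50.1  90. ] [214.8 -44.7  90. ]
0.1 [206.8 -51.1 100. ] [211.9 -42.4 100. ]
```

View pics/s7o.png

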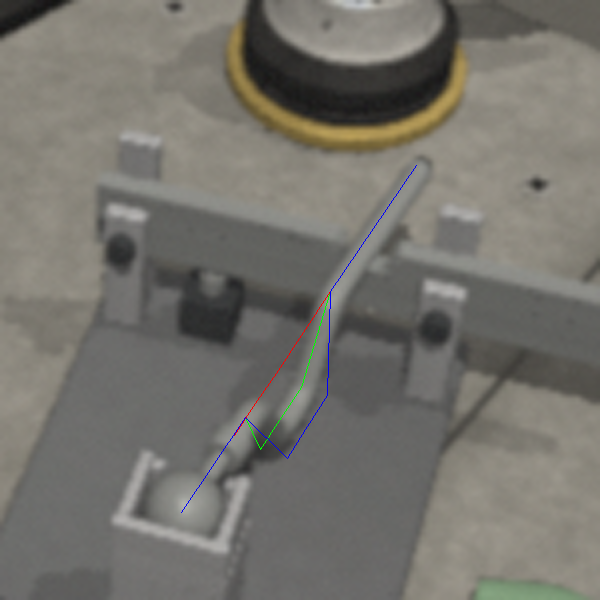

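View pics/t7o.png

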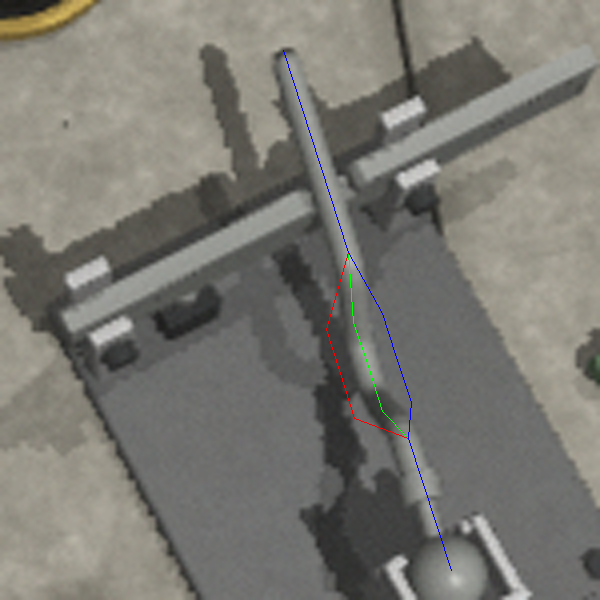

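```bash
python3 -c "
from bench import r
print(r.hand_in())"
```

```text
the job is handed in; nothing more can be done
None
```

The pipe now lies in both notches, and I handed the job in at about 6.8 s of the 54 s allowed. The hand-in gives no verdict.

**What I did:** The camera images showed the notch at about y = -35 mm in the rest's frame. I put the open fingers either side of the straight end, beyond the end stops. I then swept it slowly towards -y until it dropped, backed off, lifted clear and moved the arm away.

**Last checks:**
- **Pipe end:** A model of the seated pipe, with the end 84 mm up and the bend hanging down, matches both final pictures to within about 2 to 3 mm. The end lies at about y = -47 mm.
- **Bend and ball:** The bend's roll is within a few degrees of straight down. The ball is in the cup, and the pipe had not visibly moved between the last two scene pictures.
- **Forces:** Readings at the end of each move stayed at noise level, about 1 N.
- **Bystanders:** The tool went nowhere near the coupler or the moulding. I did not measure either position again.
- **Disagreement:** The scene camera alone put the end about 4 mm higher (about 88 mm) than the wrist camera (84 mm). I put this down to the scene camera's calibration offset, because it was already off by a few mm on the ball, cheeks and notch before I moved anything.

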